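# Back off the indexing wheel by one notch

### The job

The indexing wheel on the bench jig has been wound one notch too far. With a fingertip, tip the pawl up out of the wheel's teeth by pushing its upright tab away from the wheel, push the wheel backward exactly one notch (anticlockwise seen from above, the way the pawl blocks) by one of its upright pins, then push the pawl fully down again so that it locks the wheel in the next notch. Only push, and gently: grip and lift nothing, leave the bottle, the tin and the wooden finial where they stand, and finish clear of everything.

Things in the scene. Friction and masses are not known exactly. Their poses are not given: they have to be found in the camera images.
- jig: Indexing jig fixed to the bench: plywood base 16 mm thick (x -110 to +110, y -110 to +155 mm) with a flat steel ratchet wheel on an upright axis and a pawl beside it. Origin on the wheel's axis at bench height, z up. The pawl's pivot is at x 0, y +122, z 60 mm, between two steel cheeks 36 mm wide overall, up to z 70 mm. Pushing the tab along +y lifts the pawl, along -y lowers it.
- hub (a point): Middle of the top of the round wooden blank on the wheel's hub (52 mm across, top 62 mm above the bench). The steel wheel under it is 192 mm across with its upper face 40 mm above the bench; on that face, 66 to 88 mm from the axis, stand 8 saw teeth 45 degrees apart, up to 52 mm above the bench.
- wheel (a joint): Wheel angle, growing backward (anticlockwise from above). 0 = a tooth bears on the pawl's nose, which blocks backward turning; one notch back is 0.785 rad (45 degrees). With the pawl down it has 0.2 rad of free play to the minus side of each notch, and starts in the play of notch 0. Stiff (about 5 N at a pin), it stays where left. Over 0.03 past a notch the pawl lands on a tooth and cannot seat.
- pawl (a joint): Angle of the pawl on its pivot: 0 = fully down, its nose in the valley between two teeth (start); grows as the nose lifts and the tab leans outward, away from the wheel; end stop at 0.95 rad. The nose is clear of the teeth from about 0.4 up. A stiff pivot (0.07 N m, 1 to 3 N at the tab) keeps it at any angle where it is left.
- tab_top (a point): Middle of the top edge of the pawl's upright tab, 67 mm above the pivot (127 mm above the bench while down). The tab is a steel plate 32 mm wide (jig's x), 5 mm thick (jig's y), free from 17 to 67 mm above the pivot. The pawl's level arm, 14 mm wide, runs from the pivot 56 mm toward the wheel, its top 7 mm above the pivot; the nose hangs under its end. Site z points up along the tab.
- pin0 (a point): Centre of the top of a push pin on the wheel: an upright steel rod of 10 mm diameter, 54 mm from the wheel's axis, free from 40 to 100 mm above the bench. At wheel value 0 it stands 247.5 degrees anticlockwise from the jig's x axis; the pawl is at 90 degrees, pins 0 and 1 are the farther ones.
- pin1 (a point): Centre of the top of a push pin on the wheel: an upright steel rod of 10 mm diameter, 54 mm from the wheel's axis, free from 40 to 100 mm above the bench. At wheel value 0 it stands 337.5 degrees anticlockwise from the jig's x axis; the pawl is at 90 degrees, pins 0 and 1 are the farther ones.
- pin2 (a point): Centre of the top of a push pin on the wheel: an upright steel rod of 10 mm diameter, 54 mm from the wheel's axis, free from 40 to 100 mm above the bench. At wheel value 0 it stands 67.5 degrees anticlockwise from the jig's x axis; the pawl is at 90 degrees, pins 0 and 1 are the farther ones.
- pin3 (a point): Centre of the top of a push pin on the wheel: an upright steel rod of 10 mm diameter, 54 mm from the wheel's axis, free from 40 to 100 mm above the bench. At wheel value 0 it stands 157.5 degrees anticlockwise from the jig's x axis; the pawl is at 90 degrees, pins 0 and 1 are the farther ones.
- glue_mid (a point): Centre of a loose white glue bottle, 54 mm in diameter, 110 mm tall, standing near the jig. To be left alone.
- tin_mid (a point): Centre of a loose tin can, 68 mm in diameter, 75 mm tall, standing near the jig. To be left alone.
- finial_mid (a point): Centre of a loose turned wooden finial, 48 mm in diameter, 70 mm tall, standing near the jig. To be left alone.

How it is judged:
On the way, in this order (a step that is already met when the one before it is completed fails the run):
1. the pawl is lifted clear of the teeth while the wheel is still in its first notch (value of joint pawl above 0.38 rad and value of joint wheel below 0.2 rad), for 0.2 s.
2. the wheel has been pushed back one notch (value of joint wheel between 0.56 and 0.83 rad), for 0.2 s.
At the end, for the whole second after the job is handed in: The wheel rests one notch back (joint wheel between 0.56 and 0.83 rad), the pawl is fully down in that notch (joint pawl below 0.06 rad), both at rest, and bottle, tin and finial are within 20 mm of where they stood (all of step 2 and value of joint pawl below 0.06 rad and velocity of joint wheel between -0.05 and 0.05 rad/s and velocity of joint pawl below 0.05 rad/s and distance of each of glue_mid, tin_mid, finial_mid from where it was at the start of the episode below 0.02 m); the robot touches nothing.
It fails at once if the glue is pushed, lifted or tipped (moved over 20 mm) (distance of glue_mid from where it was at the start of the episode above 0.02 m).
It fails at once if the tin is pushed, lifted or tipped (moved over 20 mm) (distance of tin_mid from where it was at the start of the episode above 0.02 m).
It fails at once if the finial is pushed, lifted or tipped (moved over 20 mm) (distance of finial_mid from where it was at the start of the episode above 0.02 m).
It fails at once if the wheel or a pin is gripped or shoved hard (over 38 N from the fingers) (contact force between wheel and the fingers above 38 N).
It fails at once if the pawl is gripped or shoved hard (over 38 N from the fingers) (contact force between pawl and the fingers above 38 N).
It also fails if it takes over 64 s, if anything falls off the work surface, if the arm or the gripper's body presses on something with over 40 N, if the wrist force passes 120 N, or if a joint passes its speed limit or range.

### The arm

A 7-joint arm with a two-finger parallel gripper is mounted at the origin on the work surface. World frame = base frame: x ahead of the robot, y to its left, z up, the work surface at z = 0. Lengths are in m, angles in rad, forces in N, time in s.
With the tool pointing down it reaches from about 0.425 to 1.025 m from the base axis. Payload 3.6 kg.
Tool frame: the origin (TCP) lies at the very end of the fingers, on their centre line; the grasp point (between the pads) lies 19 mm behind it; z points along the fingers, y is the direction in which the jaws open and shut (so a half turn about z gives the same grasp; the last joint's range is limited). The gripper opens to 85 mm and grips with 20 to 120 N. Pads are 22 mm wide; open, the fingers measure 114 mm over their backs; the gripper's body (76 mm by 85 mm) begins 54 mm behind the grasp point. The pads swing forward as they close: fully open they stand 13 mm farther back than shut.
Start: joints at [-1.264, 0.591, 0.048, 1.609, -0.033, 0.943, -0.034], TCP at [0.282, 0.668, 0.231] pointing down, gripper open.
Joint ranges: [-2.69, 2.69], [-0.47, 2.24], [-1.27, 1.36], [0.19, 2.51], [-1.53, 4.68], [0.08, 2.07], [-3.09, 3.09]. Speed limits (rad/s): [2.57, 2.57, 3.14, 3.14, 3.14, 3.14, 3.14].

### API

Orientations are given as a unit quaternion [w, x, y, z].
In Python, from workcell import * gives the robot as it stands. The module is installed in compiled form; this text tells all that it offers.
- The arm moves only by the tool play_rows, never from a script. Its argument "deltas" is a list of rows, each a list of 5 numbers: the shift along the tool's x, y, z in mm, then the turn about the tool's z in rad, then the finger opening in mm, from 0 to 85.4. In form: [[dx, dy, dz, turn, jaw], ...]. A call has 1 to 20 rows; each row is the pose to reach, as a shift and turn from the pose commanded when the call began, along the tool's axes at that moment; what a row does not reach only later rows make up. A row lasts 1/8 s, in which the tool goes at most 62.5 mm and 10.7 degrees, less where a joint would pass 70% of its speed; a pose out of reach is approached as far as the arm can. A call with a gripper value outside its range is refused whole. The fingers move at their own pace and stop on an object; "grip_force" is the grip in N (left out, the last holds). Time passes only in rows, so rows that repeat a pose let the fingers close. It gives the time, the measured TCP pose, the force and the opening at its end, in the units of the state.
- read_state(): the state, without advancing time (a new reading comes with each control period).
- capture(name): name is "scene" or "top"; returns (picture, depth): 420x560x3 uint8, red, green, blue; 420x560 float32, m along the optical axis (not along the pixel's ray), 0 where there is no reading.
- camera_model(name): a dict with "mtx" (3x3 intrinsics, pixels), "rvec" (rotation vector, rad) and "tvec" (3), from world to camera coordinates, as OpenCV has them. Camera axes: x right, y down, z forward; pixel columns grow to the right and rows downward; lengths in m; the calibration is good to about 2 mm. A picture is of the moment at which its call begins. camera_model takes no time and is no camera call.
- finish_job(): hands the job in, once; it reports no verdict.
The state is a dict: "time": time; "qpos": joint angles; "qvel": joint speeds; "joint_efforts": joint torques, N m; "ee_pos": TCP position; "tool_rot": TCP orientation; "ft_force": force on the tool from outside, world axes, zero at the start; "wrist_torque": the same for the moment, N m; "gripper_width": finger opening in m.
Only numpy, scipy, OpenCV 4.12 (cv2) and the standard library are available. Lean on these libraries where they do the work, as an engineer would, in place of code of your own. Each camera call takes 0.05 s, during which the arm holds its last target. There are 200 camera calls.

## Working session

There is one attempt and no reset: what is moved stays moved. The work goes in short steps, Python scripts to look and compute and a tool call to move; the robot and the scene stay as the last step left them, time stands still between calls to the robot, and variables do not carry over. Pictures are saved under pics/ and viewed, about 8 in all and at most 12, crops included, and the job is handed in when it is done.

Besides the shell and the picture viewer there is one more tool, called after "Emit:" as a command line: name --pt "numbers of a row" for each row, then --argument value for the rest. play_rows: Moves the arm, as the interface text tells. Its arguments: {"type":"object","properties":{"deltas":{"type":"array"},"grip_force":{"type":"number"}},"required":["deltas"]}

```bash
mkdir -p pics; cat > h.py <<'E'
from workcell import *
import numpy as np, cv2
def cam(n):
    m=camera_model(n); R=cv2.Rodrigues(np.array(m["rvec"],float))[0]; return np.array(m["mtx"],float),R,np.array(m["tvec"],float).ravel()
def ray(n,u,v,z):
    K,R,t=cam(n); c=-R.T@t; d=R.T@np.linalg.solve(K,[u,v,1.]); return c+d*(z-c[2])/d[2]
def proj(n,p):
    K,R,t=cam(n); q=(R@np.atleast_2d(p).T).T+t; q=q@K.T; return q[:,:2]/q[:,2:]
def cloud(n,D):
    K,R,t=cam(n); v,u=np.indices(D.shape); x=np.stack([(u-K[0,2])/K[0,0]*D,(v-K[1,2])/K[1,1]*D,D],-1); P=(x-t)@R; P[D<=0]=np.nan; return P
def snap(n,name):
    a,d=capture(n); np.savez('pics/'+name+'.npz',a=a,d=d); cv2.imwrite('pics/'+name+'.png',a[:,:,::-1]); return a,d
E
python3 - <<'E'
from h import *
s=read_state(); print(s)
A=[snap(n,n+'0')[0] for n in("scene","top")]
for n in("scene","top"): K,R,t=cam(n); print(n,-R.T@t,K[0,0],R[2])
E
```

```text
{'time': 0.0, 'qpos': array([-1.26448445,  0.59210949,  0.04825598,  1.60985698, -0.03327162,
        0.9426937 , -0.03368669]), 'qvel': array([-0.00154934,  0.00042481,  0.00012703, -0.00056617, -0.00109549,
        0.00046569,  0.00040471]), 'joint_efforts': array([ 2.15205015e-03, -5.48688805e+01,  1.54669415e+00, -1.98122549e+01,
        9.26854351e-03,  8.63290712e-03, -1.60631615e-06]), 'ee_pos': array([0.28184993, 0.66705546, 0.23013378]), 'tool_rot': array([-1.62722675e-04,  1.98505446e-01,  9.80099131e-01, -1.12032765e-03]), 'ft_force': array([ 0.13567525,  0.3933908 , -0.46228082]), 'wrist_torque': array([ 0.05224536, -0.02549795,  0.00847881]), 'gripper_width': 0.08539907245348749}
scene [1.16321307 0.0566868  0.85595102] 453.4008390168237 [-0.58920931 -0.10303857 -0.80138345]
top [ 0.47630924 -0.04555995  1.16674576] 517.2093119605919 [ 0.14085322  0.02482562 -0.98971918]
```

View pics/scene0.png

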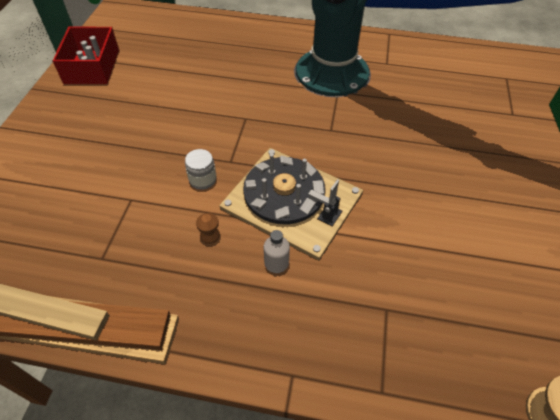

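View pics/top0.png

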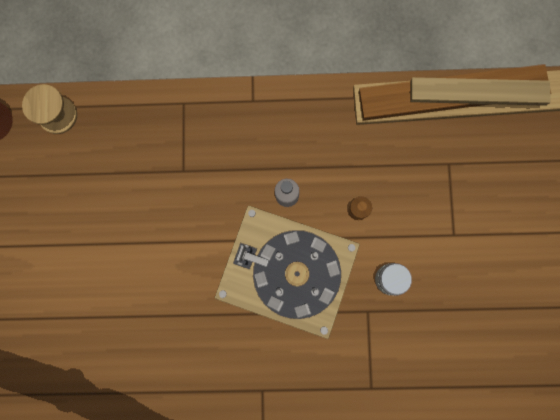

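The scene picture shows the jig with the tin at (200,168), finial (208,225) and bottle (277,252) around it. In the top view the hub is at (297,273), the pawl at (245,256), the bottle (287,192), the finial (361,208) and the tin (395,279). Next I measure the positions.

```bash
python3 - <<'E'
from h import *
f=np.load('pics/top0.npz');a,d=f['a'],f['d'];P=cloud('top',d)
print('depth ok',np.mean(d>0))
hsv=cv2.cvtColor(a,cv2.COLOR_RGB2HSV)
h=ray('top',297,273,.062);print('hub',h)
# plywood base from depth height
Z=P[...,2]; m=((Z>.010)&(Z<.024)&(np.hypot(P[...,0]-h[0],P[...,1]-h[1])<.25)).astype(np.uint8)
m2=((Z>.010)&(np.hypot(P[...,0]-h[0],P[...,1]-h[1])<.25)).astype(np.uint8)
n,l,s,c=cv2.connectedComponentsWithStats(m2);print(s[:, 4],c)
ply=cv2.inRange(hsv,(14,60,110),(30,200,255)); 
for nm,mm in(('depth',m2),('col',ply)):
    mm=cv2.morphologyEx(mm,cv2.MORPH_OPEN,np.ones((3,3)))
    cs=cv2.findContours(mm,0,1)[0]; cs=[q for q in cs if cv2.contourArea(q)>4000 and cv2.pointPolygonTest(cv2.convexHull(q),(297,273),False)>0]
    for q in cs:
        b=cv2.boxPoints(cv2.minAreaRect(q)); print(nm,[ray('top',*x,.016)[:2].round(4) for x in b])
# hub top by depth
q=(Z>.058)&(Z<.066)&(np.hypot(P[...,0]-h[0],P[...,1]-h[1])<.04);print('hubdepth',q.sum(),P[q].mean(0))
c=a[195:345,205:365];cv2.imwrite('pics/crop0.png',cv2.resize(c,None,fx=5,fy=4.0*1.0,interpolation=cv2.INTER_CUBIC)[:, :, ::-1])
for nm,u,v,z in(('glue',287,187,.11),('tin',396,279,.075),('fin',361,207,.07)):print(nm,ray('top',u,v,z))
# pawl region heights
q=(Z>.075)&(np.hypot(P[...,0]-h[0],P[...,1]-h[1])<.17)
pts=P[q];o=np.argsort(-pts[:,2]);vu=np.argwhere(q)[o]
n,l,s,c=cv2.connectedComponentsWithStats(q.astype(np.uint8))
for i in range(1,n):
    k=l==i;print(s[i,4],c[i],P[k].mean(0).round(4),P[k][:,2].max().round(4))
E
```

```text
depth ok 0.9962414965986395
hub [ 0.50348409 -0.05611518  0.062     ]
[221449    550    395  11878      1    927] [[278.45045586 205.94791126]
 [286.46363636 191.94      ]
 [360.25063291 207.17974684]
 [287.21586126 271.21501936]
 [237.         217.        ]
 [392.86299892 278.67206041]]
depth [array([0.4519, 0.1287]), array([0.6616, 0.0537]), array([ 0.5663, -0.1992]), array([ 0.3623, -0.1194])]
col [array([0.741 , 0.6317]), array([ 0.7372, -0.6467]), array([ 0.2644, -0.6123]), array([0.2557, 0.5928])]
hubdepth 404 [ 0.50319781 -0.05494419  0.061345  ]
glue [ 0.68027532 -0.03976106  0.11      ]
tin [ 0.48605527 -0.26152402  0.075     ]
fin [ 0.64019382 -0.19646227  0.07      ]
100 [286.95 194.88] [ 0.6679 -0.0391  0.086 ] 0.1109
86 [240.93023256 252.95348837] [0.5456 0.0577 0.1112] 0.1307
21 [278.04761905 254.61904762] [ 0.5412 -0.0177  0.0972] 0.1034
22 [314.90909091 254.09090909] [ 0.5404 -0.0937  0.0985] 0.1042
21 [315.47619048 291.38095238] [ 0.4645 -0.0924  0.0978] 0.1024
19 [278.21052632 291.63157895] [ 0.4657 -0.0164  0.0994] 0.102
```

View pics/crop0.png

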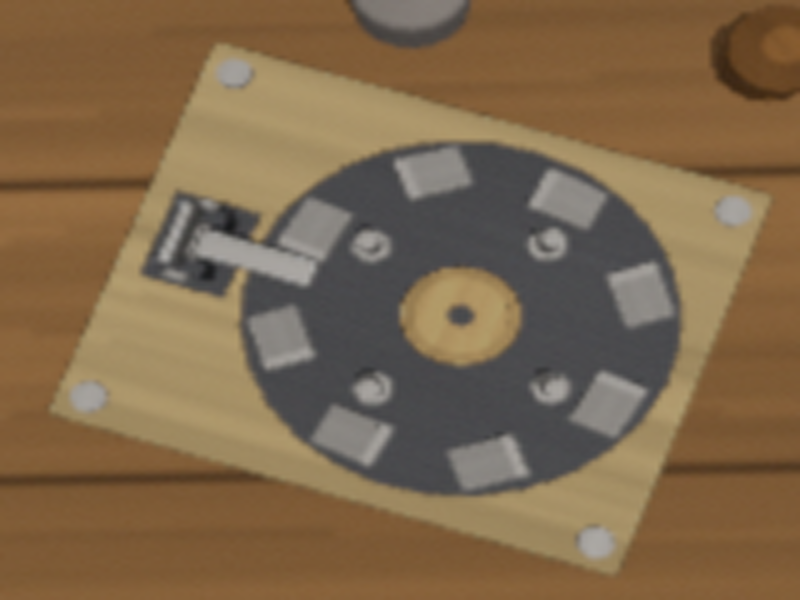

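Hub at (0.503, -0.055), with jig x at about -20.3° world and the wheel at about -0.05 rad. I'll turn tool x along jig +y, so the known ±11 mm pad faces do the pushing, and use pin1 for the wheel.

```bash
cat >> h.py <<'E'
from scipy.spatial.transform import Rotation as Ro
H=np.array([.5033,-.0552]);TH=np.deg2rad(-20.3)
J=np.array([[np.cos(TH),-np.sin(TH),0],[np.sin(TH),np.cos(TH),0],[0,0,1]])
def w2j(p): return J.T@(np.array(p)-[*H,0])*1000
def go(*targets):
    s=read_state();q=s['tool_rot'];R=Ro.from_quat([q[1],q[2],q[3],q[0]]).as_matrix()
    print('jig pos',w2j(s['ee_pos']).round(1),'F jig',(J.T@s['ft_force']).round(1),'t',s['time'],'w',s['gripper_width'])
    yj=R.T@J[:,1];print('turn to align x->yj',np.arctan2(yj[1],yj[0]),'tool z',R[:,2].round(3))
    for t in targets: print(t,'->',(R.T@(J@(np.array(t)/1000)+[*H,0]-s['ee_pos'])*1000).round(1))
E
python3 -c "
from h import *
go((0,96.5,200),(0,96.5,100))"
```

```text
jig pos [-458.2  600.7  230.3] F jig [ 0.4  0.7 -0.1] t 0.1 w 0.08538532369900487
turn to align x->yj 1.525364190169331 tool z [-0.001 -0.002 -1.   ]
(0, 96.5, 200) -> [-480.7 -482.8   31.3]
(0, 96.5, 100) -> [-480.7 -482.6  131.3]
```

Emit:
play_rows --pt "-32 -32 2 0.1 0" --pt "-64 -64 4 0.2 0" --pt "-96 -97 6 0.3 0" --pt "-128 -129 8 0.4 0" --pt "-160 -161 10 0.5 0" --pt "-192 -193 12 0.6 0" --pt "-224 -225 14 0.7 0" --pt "-256 -257 16 0.8 0" --pt "-288 -290 18 0.9 0" --pt "-320 -322 20 1.0 0" --pt "-352 -354 22 1.1 0" --pt "-384 -386 25 1.2 0" --pt "-416 -418 27 1.3 0" --pt "-448 -450 29 1.4 0" --pt "-481 -483 31 1.525 0" --pt "-481 -483 31 1.525 0" --pt "-481 -483 31 1.525 0" --pt "-481 -483 31 1.525 0" --grip_force 20

```text
time: 2.35
ee_pos: [0.5366, 0.0375, 0.2]
tool_rot: [-0.001, 0.82, 0.573, -0.0]
ft_force: [-0.1, -0.5, 0.1]
gripper_width: 0.0002
```

```bash
python3 -c "
from h import *
go((0,96.5,100),(0,138,100))
f,d=snap('scene','s1')
cv2.imwrite('pics/s1c.png',cv2.resize(f[60:260,200:400],(800,600),interpolation=cv2.INTER_CUBIC)[:,:,::-1])"
```

```text
jig pos [ -0.9  98.5 200. ] F jig [ 0.1 -0.5  0.1] t 2.35 w 0.00018901263207561113
turn to align x->yj 0.00343339014613643 tool z [-0.001  0.001 -1.   ]
(0, 96.5, 100) -> [ -2.1   1.  100. ]
(0, 138, 100) -> [ 39.4   1.1 100.1]
```

View pics/s1c.png

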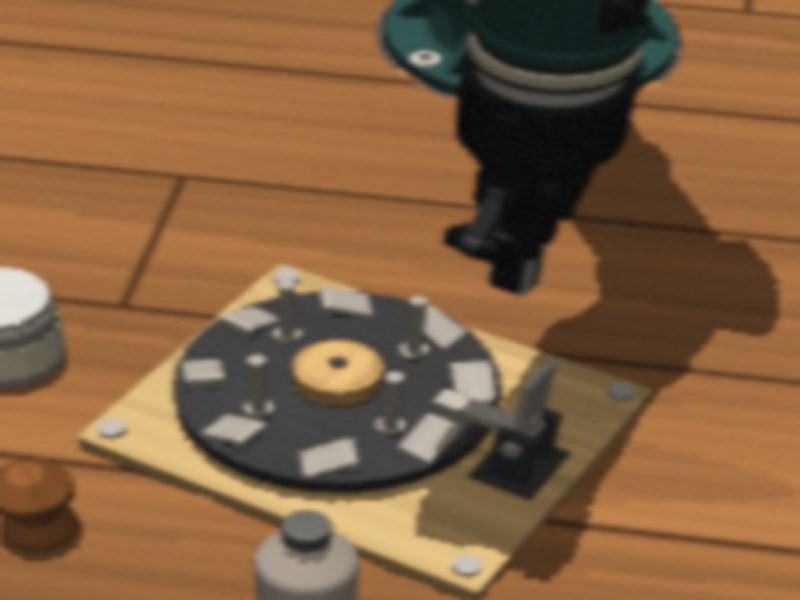

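The crop shows the shut fingers above the jig with the tip at (515,285), and a side protrusion at (470,240). I'll measure that protrusion from depth before moving on.

```bash
python3 -c "
from h import *
d=np.load('pics/s1.npz')['d'];P=cloud('scene',d)
for u,v in((470,240),(455,238),(490,210),(515,280),(525,270),(515,240),(540,180)):
    x,y=200+u/4,60+v/3; print((u,v),w2j(P[int(y),int(x)]).round(0))
Q=(P.reshape(-1,3)-[*H,0])@J*1000
k=(abs(Q[:,0])<60)&(Q[:,1]>20)&(Q[:,1]<180)&(Q[:,2]>185)
for z in range(190,330,10):
    q=Q[k&(abs(Q[:,2]-z)<5)]
    if len(q):print(z,len(q),q.min(0).round(0),q.max(0).round(0))
"
```

```text
(470, 240) [ 59.  98. 293.]
(455, 238) [ 61.  91. 293.]
(490, 210) [ 44.  98. 304.]
(515, 280) [ 15. 103. 223.]
(525, 270) [  5. 105. 224.]
(515, 240) [ 14. 100. 255.]
(540, 180) [ 14. 108. 310.]
200 7 [  4.  87. 201.] [  7. 107. 204.]
210 34 [ -4.  86. 206.] [ 13. 109. 215.]
220 45 [ -8.  91. 215.] [ 15. 109. 225.]
230 30 [ -8.  91. 225.] [ 14. 109. 233.]
240 12 [ -6.  90. 235.] [ 13. 110. 245.]
250 58 [-30.  87. 245.] [ 33. 111. 255.]
260 49 [-45.  89. 255.] [ 42. 113. 265.]
270 85 [-46.  85. 265.] [ 50. 115. 275.]
280 65 [-19.  88. 275.] [ 59. 115. 285.]
290 120 [-17.  84. 285.] [ 60. 116. 295.]
300 142 [-16.  78. 295.] [ 59. 118. 305.]
310 112 [  6.  79. 305.] [ 44. 118. 315.]
320 67 [ 20.  88. 315.] [ 40. 109. 325.]
```

The protrusion sits 93 mm above the tip, so it is harmless. Descending and pushing the tab.

Emit:
play_rows --pt "-2 1 30 0 0" --pt "-2 1 60 0 0" --pt "-2 1 85 0 0" --pt "-2 1 100 0 0" --pt "-2 1 100 0 0" --pt "2 1 100 0 0" --pt "5 1 100 0 0" --pt "8 1 100 0 0" --pt "10 1 100 0 0" --pt "12 1 100 0 0" --pt "14 1 100 0 0" --pt "16 1 100 0 0" --pt "18 1 100 0 0" --pt "20 1 100 0 0" --pt "20 1 100 0 0"

```text
time: 4.28
ee_pos: [0.5453, 0.0544, 0.1002]
tool_rot: [0.0, 0.82, 0.572, 0.0]
ft_force: [0.4, -0.9, -1.1]
gripper_width: 0.0
```

```bash
python3 -c "
from h import *
go((0,138,100))"
```

```text
jig pos [  1.4 117.3 100.2] F jig [ 0.7 -0.7 -1.1] t 4.275 w 2.1391650402240616e-05
turn to align x->yj 0.0006265626442297656 tool z [ 0. -0. -1.]
(0, 138, 100) -> [20.7 -1.4  0.2]
```

Emit:
play_rows --pt "3 0 0 0 0" --pt "6 0 0 0 0" --pt "9 0 0 0 0" --pt "12 0 0 0 0" --pt "15 0 0 0 0" --pt "18 0 0 0 0" --pt "21 0 0 0 0" --pt "21 0 0 0 0" --pt "21 0 0 0 0"

```text
time: 5.4
ee_pos: [0.5529, 0.0745, 0.1004]
tool_rot: [-0.0, 0.82, 0.572, 0.001]
ft_force: [0.5, -0.9, 0.5]
gripper_width: 0.0001
```

```bash
python3 -c "
from h import *
go((0,134,100),(0,134,170),(66,-40,170))
f,d=snap('scene','s2')
cv2.imwrite('pics/s2c.png',cv2.resize(f[110:240,230:390],(800,600),interpolation=cv2.INTER_CUBIC)[:,:,::-1])"
```

```text
jig pos [  1.5 138.9 100.4] F jig [ 0.8 -0.7  0.5] t 5.4 w 0.00010393298620439464
turn to align x->yj 0.0007535320817812425 tool z [ 0.001  0.001 -1.   ]
(0, 134, 100) -> [-4.9 -1.5  0.4]
(0, 134, 170) -> [ -4.8  -1.5 -69.6]
(66, -40, 170) -> [-178.9   64.4  -69.7]
```

View pics/s2c.png

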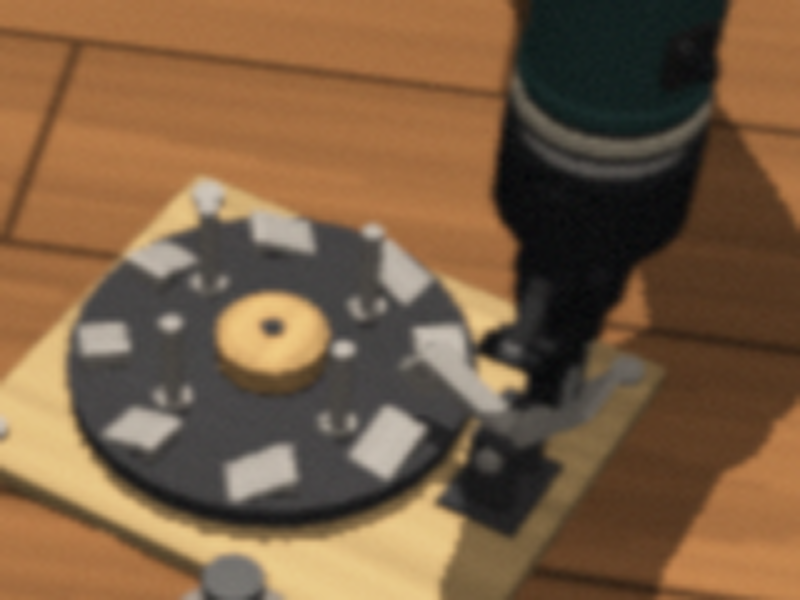

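The pawl is clearly raised, with its nose near (430,345) above the teeth. Lifting off and going over behind pin1.

Emit:
play_rows --pt "-3 -1 -20 0 0" --pt "-5 -1 -50 0 0" --pt "-5 -1 -80 0 0" --pt "-45 10 -80 0 0" --pt "-85 23 -80 0 0" --pt "-125 36 -80 0 0" --pt "-165 46 -80 0 0" --pt "-194 50 -80 0 0" --pt "-194 50 -80 0 0" --pt "-194 50 -80 0 0"

```text
time: 6.7
ee_pos: [0.5325, -0.1245, 0.181]
tool_rot: [-0.0, 0.82, 0.572, 0.001]
ft_force: [0.7, -0.2, -0.5]
gripper_width: -0.0001
```

```bash
python3 -c "
from h import *
go((52,-55,72),(52,-39,72),(52,0,72))
f,d=snap('top','t2')
P=cloud('top',d);Q=(P.reshape(-1,3)-[*H,0])@J*1000
k=(Q[:,2]>80)&(Q[:,2]<140)&(abs(Q[:,0])<80)&(Q[:,1]>10)&(Q[:,1]<190)
im=k.reshape(d.shape).astype(np.uint8);n,l,s,c=cv2.connectedComponentsWithStats(im)
for i in range(1,n):
  q=Q[(l==i).ravel()];print(len(q),q.mean(0).round(1),q.min(0).round(1),q.max(0).round(1))
"
```

```text
jig pos [ 51.4 -54.9 181. ] F jig [ 0.7  0.  -0.5] t 6.7 w -0.0001387842403546718
turn to align x->yj 0.0010231978993599812 tool z [ 0.001  0.001 -1.   ]
(52, -55, 72) -> [ -0.3   0.5 109. ]
(52, -39, 72) -> [ 15.7   0.5 109. ]
(52, 0, 72) -> [ 54.7   0.5 109.1]
244 [  0.7 147.4 100.1] [-15.3 131.9  80.2] [ 16.7 162.2 119.2]
20 [22.7 48.5 98.1] [18.5 44.1 82.9] [ 27.6  53.4 103.1]
103 [ 0.5 87.2 89.3] [-6.5 67.9 80.1] [  7.4 105.2  99.4]
2 [ -3.5 108.7  81.2] [ -4.5 108.5  80. ] [ -2.6 109.   82.3]
19 [-48.8  23.3  98.8] [-53.4  19.1  94.8] [-44.5  28.1 102.6]
```

Pawl is at about 0.64 rad with the wheel still at -0.05. Descending and pushing pin1.

Emit:
play_rows --pt "0 0 35 0 0" --pt "0 0 70 0 0" --pt "0 0 95 0 0" --pt "0 0 109 0 0" --pt "0 0 109 0 0" --pt "4 0 109 0 0" --pt "8 0 109 0 0" --pt "11 0 109 0 0" --pt "13 0 109 0 0" --pt "15 0 109 0 0" --pt "17 0 109 0 0" --pt "19 0 109 0 0" --pt "21 0 109 0 0" --pt "23 0 109 0 0" --pt "23 0 109 0 0"

```text
time: 8.62
ee_pos: [0.5405, -0.1071, 0.0714]
tool_rot: [0.002, 0.821, 0.571, -0.0]
ft_force: [-0.1, -5.9, -1.8]
gripper_width: 0.0001
```

```bash
python3 -c "
from h import *
go((52,-4,72),(52,0,72))"
```

```text
jig pos [ 52.9 -35.8  71.4] F jig [ 1.9 -5.6 -1.8] t 8.625 w 0.0001240447447948348
turn to align x->yj -0.002117183162169971 tool z [ 0.002 -0.004 -1.   ]
(52, -4, 72) -> [31.8 -1.  -0.7]
(52, 0, 72) -> [35.8 -1.  -0.7]
```

Emit:
play_rows --pt "2 0 0 0 0" --pt "4 0 0 0 0" --pt "6 0 0 0 0" --pt "8 0 0 0 0" --pt "10 0 0 0 0" --pt "12 0 0 0 0" --pt "14 0 0 0 0" --pt "16 0 0 0 0" --pt "18 0 0 0 0" --pt "20 0 0 0 0" --pt "22 0 0 0 0" --pt "24 0 0 0 0" --pt "26 0 0 0 0" --pt "28 0 0 0 0" --pt "28 0 0 0 0" --pt "28 0 0 0 0"

```text
time: 10.62
ee_pos: [0.5516, -0.0803, 0.0718]
tool_rot: [0.003, 0.821, 0.571, 0.001]
ft_force: [0.9, -4.9, -1.1]
gripper_width: 0.0002
```

```bash
cat >> h.py <<'E'
def look(n,name):
    f,d=snap(n,name);P=cloud(n,d);Q=(P.reshape(-1,3)-[*H,0])@J*1000
    k=(Q[:,2]>85)&(Q[:,2]<108)&(abs(Q[:,0])<70)&(abs(Q[:,1])<70)
    im=k.reshape(d.shape).astype(np.uint8);m,l,s,c=cv2.connectedComponentsWithStats(im)
    for i in range(1,m):
        q=Q[(l==i).ravel()];a=q.mean(0);print(len(q),a.round(1),'ang',np.rad2deg(np.arctan2(a[1],a[0])).round(1))
    return f,Q
E
python3 -c "
from h import *
go((52,0,72))
look('top','t3')"
```

```text
jig pos [54.  -6.8 71.8] F jig [ 2.6 -4.3 -1.1] t 10.625 w 0.0002408469339911841
turn to align x->yj -0.001857392426589744 tool z [ 0.004 -0.004 -1.   ]
(52, 0, 72) -> [ 6.8 -2.  -0.2]
5 [  8.5 -56.8  99.8] ang -81.5
```

Emit:
play_rows --pt "2 1 0 0 0" --pt "4 2 0 0 0" --pt "6 2 0 0 0" --pt "7 2 0 0 0" --pt "7 2 0 0 0" --pt "7 2 0 0 0"

```text
time: 11.42
ee_pos: [0.5531, -0.0732, 0.0715]
tool_rot: [0.0, 0.821, 0.571, -0.001]
ft_force: [-2.7, -4.1, 2.9]
gripper_width: -0.0002
```

```bash
python3 -c "
from h import *
go((52,-20,72),(52,-20,180))"
```

```text
jig pos [53.   0.4 71.5] F jig [-1.1 -4.8  2.9] t 11.425 w -0.00019260839179091602
turn to align x->yj -0.001054639423199107 tool z [-0.001 -0.001 -1.   ]
(52, -20, 72) -> [-20.4  -1.   -0.5]
(52, -20, 180) -> [ -20.5   -1.  -108.5]
```

Emit:
play_rows --pt "-8 0 0 0 0" --pt "-20 0 0 0 0" --pt "-24 0 -15 0 0" --pt "-24 0 -50 0 0" --pt "-24 0 -85 0 0" --pt "-24 0 -110 0 0" --pt "20 -14 -110 0 0" --pt "64 -28 -110 0 0" --pt "108 -42 -110 0 0" --pt "150 -54 -110 0 0" --pt "188 -54 -110 0 0" --pt "188 -54 -110 0 0" --pt "188 -54 -110 0 0"

```text
time: 13.05
ee_pos: [0.5683, 0.1225, 0.1818]
tool_rot: [0.0, 0.821, 0.571, -0.0]
ft_force: [-0.3, -0.4, 0.5]
gripper_width: 0.0003
```

```bash
python3 -c "
from h import *
go((0,192,95),(0,135,95))
f,Q=look('top','t4')
cv2.imwrite('pics/t4c.png',cv2.resize(f[195:345,190:370],(720,600),interpolation=cv2.INTER_CUBIC)[:,:,::-1])"
```

```text
jig pos [ -0.7 189.2 181.8] F jig [-0.1 -0.4  0.5] t 13.05 w 0.0003109276690507775
turn to align x->yj -9.889883010320814e-05 tool z [ 0. -0. -1.]
(0, 192, 95) -> [ 2.8  0.6 86.8]
(0, 135, 95) -> [-54.2   0.7  86.9]
18 [50.8 15.5 98.7] ang 17.0
18 [-15.8  51.4  99.4] ang 107.1
20 [ 15.1 -51.6  98.9] ang -73.7
19 [-51.4 -15.5  99. ] ang -163.2
```

View pics/t4c.png

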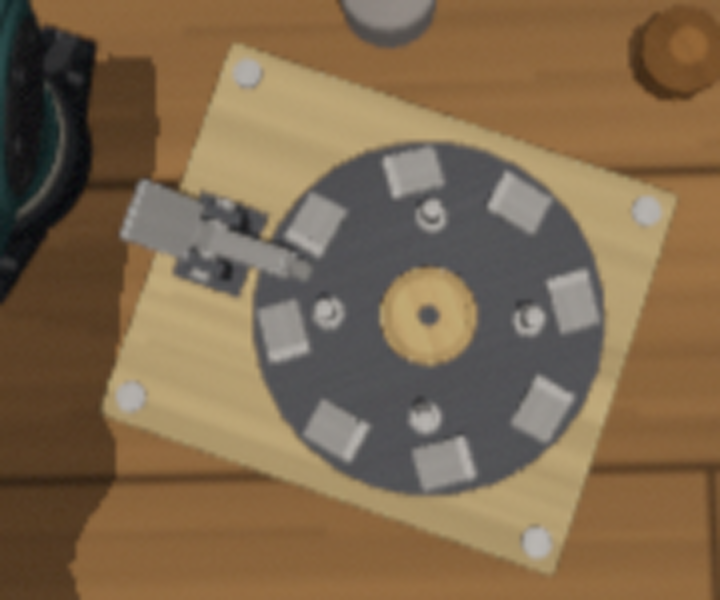

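Wheel is at about 0.686 rad (all four pins agree), the pawl nose at (300,268) is up, and the tab leans out at (160,215). Coming down outside the tab and pushing it back.

Emit:
play_rows --pt "3 1 40 0 0" --pt "3 1 75 0 0" --pt "3 1 87 0 0" --pt "3 1 87 0 0" --pt "-3 1 87 0 0" --pt "-8 1 87 0 0" --pt "-12 1 87 0 0" --pt "-15 1 87 0 0" --pt "-18 1 87 0 0" --pt "-21 1 87 0 0" --pt "-24 1 87 0 0" --pt "-27 1 87 0 0" --pt "-30 1 87 0 0" --pt "-33 1 87 0 0" --pt "-36 1 87 0 0" --pt "-39 1 87 0 0" --pt "-42 1 87 0 0" --pt "-45 1 87 0 0" --pt "-47 1 87 0 0" --pt "-47 1 87 0 0"

```text
time: 15.6
ee_pos: [0.553, 0.0784, 0.0942]
tool_rot: [0.0, 0.821, 0.571, -0.0]
ft_force: [0.3, -0.3, -0.1]
gripper_width: -0.0001
```

```bash
python3 -c "
from h import *
go((0,135.5,95))"
```

```text
jig pos [  0.2 142.5  94.2] F jig [ 0.4 -0.2 -0.1] t 15.6 w -0.00010992029641879027
turn to align x->yj -6.046642611359454e-05 tool z [-0. -0. -1.]
(0, 135.5, 95) -> [-7.  -0.2 -0.8]
```

Continuing slowly until the force rises at the seat.

Emit:
play_rows --pt "-2 0 0 0 0" --pt "-4 0 0 0 0" --pt "-6 0 0 0 0" --pt "-8 0 0 0 0" --pt "-9 0 0 0 0" --pt "-10 0 0 0 0" --pt "-10 0 0 0 0"

```text
time: 16.48
ee_pos: [0.5508, 0.0722, 0.0944]
tool_rot: [-0.001, 0.82, 0.572, 0.001]
ft_force: [1.4, 6.0, -1.8]
gripper_width: 0.0001
```

```bash
python3 -c "
from h import *
go((0,135.5,95))"
```

```text
jig pos [  0.3 136.   94.4] F jig [-0.8  6.1 -1.8] t 16.475 w 7.731164260676293e-05
turn to align x->yj 0.002376424512349466 tool z [ 0.002  0.003 -1.   ]
(0, 135.5, 95) -> [-0.5 -0.3 -0.6]
```

Emit:
play_rows --pt "-1 0 0 0 0" --pt "-2 0 0 0 0" --pt "-3 0 0 0 0" --pt "-4 0 0 0 0" --pt "-4 0 0 0 0"

```text
time: 17.1
ee_pos: [0.5507, 0.0721, 0.0945]
tool_rot: [-0.002, 0.819, 0.573, 0.003]
ft_force: [3.5, 11.5, -3.1]
gripper_width: 0.0001
```

```bash
python3 -c "
from h import *
go((0,135.5,95))"
```

```text
jig pos [  0.3 135.8  94.5] F jig [-0.7 12.  -3.1] t 17.1 w 8.131748262754926e-05
turn to align x->yj 0.004766682616037711 tool z [ 0.003  0.006 -1.   ]
(0, 135.5, 95) -> [-0.3 -0.3 -0.5]
```

Force rose from 6 to 12 N with no further travel, at the expected seated position. I'll back off, go up and away, then look.

Emit:
play_rows --pt "6 0 0 0 0" --pt "16 0 0 0 0" --pt "36 0 0 0 0" --pt "56 0 -30 0 0" --pt "70 0 -70 0 0" --pt "90 0 -105 0 0" --pt "130 0 -120 0 0" --pt "170 0 -130 0 0" --pt "200 0 -130 0 0" --pt "200 0 -130 0 0" --pt "200 0 -130 0 0" --pt "200 0 -130 0 0"

```text
time: 18.6
ee_pos: [0.6174, 0.2514, 0.2242]
tool_rot: [0.0, 0.821, 0.571, -0.001]
ft_force: [-0.7, -0.7, 0.5]
gripper_width: 0.0003
```

```bash
python3 -c "
from h import *
go()
f,Q=look('top','t5')
k=(Q[:,2]>75)&(Q[:,2]<140)&(abs(Q[:,0])<25)&(Q[:,1]>75)&(Q[:,1]<200);q=Q[k]
for z in range(80,130,8):
  r=q[abs(q[:,2]-z)<4]; print(z,len(r),r.mean(0).round(1) if len(r) else '')
s,_=snap('scene','s5')
a=cv2.resize(f[195:345,190:370],(400,333),interpolation=cv2.INTER_CUBIC);b=cv2.resize(s[120:260,180:370],(400,333),interpolation=cv2.INTER_CUBIC)
cv2.imwrite('pics/fin.png',np.hstack([a,b])[:,:,::-1])
t0=np.load('pics/top0.npz')['a'].astype(int);df=abs(f.astype(int)-t0).max(2)
for n,u,v in(('glue',287,190),('tin',395,279),('fin',361,208)):print(n,np.mean(df[v-20:v+20,u-20:u+20]))
"
```

```text
jig pos [  0.6 327.2 224.2] F jig [-0.4 -0.9  0.5] t 18.6 w 0.00027971794286490374
turn to align x->yj -0.0020398351669655116 tool z [-0.001 -0.001 -1.   ]
18 [50.8 15.5 98.9] ang 17.0
19 [-15.8  51.2  98.9] ang 107.1
20 [ 15.1 -51.6  98.6] ang -73.7
19 [-51.3 -15.5  99.7] ang -163.2
80 10 [  2.1 119.2  79.3]
88 5 [ -0.3 119.5  87.4]
96 8 [ -0.7 119.4  96.4]
104 7 [  2.1 119.5 104.4]
112 7 [  1.6 119.5 112.3]
120 14 [ -1.8 121.3 121.4]
128 33 [  0.9 121.6 126.4]
glue 6.1725
tin 6.635625
fin 6.085625
```

View pics/fin.png

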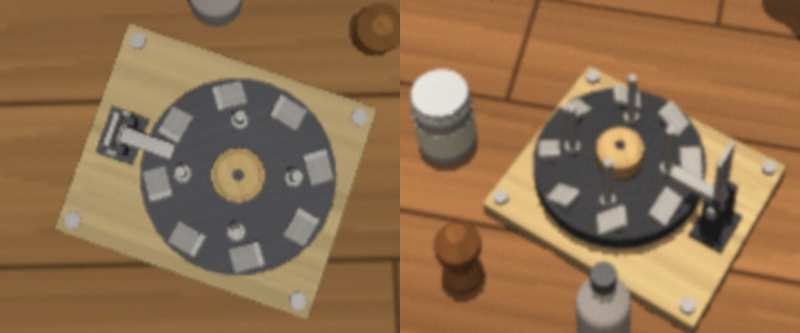

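The tab face is vertical (y 119.5 mm from z 80 to 112), so the pawl is down. The wheel is at about 0.685 rad and the loose objects haven't moved. Handing in.

```bash
python3 -c "
from workcell import *
print(finish_job())"
```

```text
the job is handed in; nothing more can be done
None
```

The wheel is one notch back with the pawl locked down in it, and I have handed the job in; no verdict was reported. I tipped the pawl up to about 0.64 rad by its tab, pushed the wheel back by pin1, and pushed the tab back until the pawl seated.

**Wheel:** it rests at about 0.685 rad. All four pins agreed, and it did not move when the pawl came down.

**Pawl:** the tab stands vertical, so it is at about 0 rad. When I pressed on, the force rose from 6 to 12 N without further travel.

**Forces:** the readings I took at the end of each move call were at most about 12 N, against a limit of 38 N. Peaks within a move were not recorded.

**Loose objects:** the bottle, tin and finial look unmoved in the before and after pictures. I compared those patches of the image and did not measure their distances.

**Finish:** the arm ended about 200 mm clear of the jig at 18.6 s. No check failed or disagreed.

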